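# Shift the laboratory roller mill into third gear

## Task

Shift the roller mill into third gear: its gear lever stands somewhere in the left-hand leg of the H gate, so bring it to neutral, push it across to the right, then forward (away from you) until it is fully home in the far right slot, without dipping into fourth. Only push the lever with the fingers shut, with their tips or sides; do not take hold of it or wrench it, and leave everything else on the mill and the bench where it stands. Finish with the fingers clear.

Things in the scene. Friction and masses are not known exactly. Their poses are not given: they have to be found in the camera images.
- mill: the roller mill, fixed, turned up to 20 degrees; origin on the bench under the gate's centre. x forward (away from the operator, the robot), y to the operator's left, z up. Left: gearbox, cream with teal deck, 134 mm high, x -123 to 153, y -113 to 173 mm. Right: grinding head, y -109 to -327, 262 mm tall, clear hopper on it to 348 mm.
- gate_centre (a point): centre of the H gate, on the upper face of its steel plate, 142 mm above the bench; axes as the mill's. Plate 104 (x) by 108 (y) by 8 mm. Slots 17 mm wide: two legs along x at y = +18 (left) and -18 mm (right), joined by a cross slot along y at x = 0 (neutral). Tongue corners rounded 4 mm. Shaft centre travels 24 mm from neutral to each slot's end.
- third_end (a point): where the shaft's centre stands at the plate's upper face when fully home in third: the far right slot (x +24, y -18 mm from the gate's centre). Pattern, stamped as 1 to 4 dots at the slot ends: first far left, second near left, third far right, fourth near right.
- lever_pivot (a point): the fixed point about which the lever tips, inside the gearbox, 82 mm straight below the gate's centre, 60 mm above the bench; axes as the mill's. Knob centre from it: x = 170 sin(fore), y = -170 sin(across) cos(fore), z = 170 cos(across) cos(fore) mm.
- knob (a point): centre of the black ball knob, 36 mm diameter, on the gear lever's 12 mm steel shaft, 170 mm from the pivot, about 230 mm above the bench; z runs up along the shaft. The knob moves 2.1 times as far as the shaft does in the gate: 38 mm either side across, 46 mm forward or back of neutral. The lever stays where it is left; about 3 N at the knob moves it.
- gear_fore (a joint): lean of the lever forward (rad): 0 in neutral, about +0.275 at the end of the far slots (first, third), -0.275 at the end of the near slots (second, fourth). Starts anywhere along the left leg.
- gear_across (a joint): lean of the lever to the operator's right (rad): about -0.23 in the left leg (first and second), where it starts, +0.23 in the right leg (third and fourth), 0.025 more or less by the play in the slots.
- jar_mid (a point): closed clear glass sample jar, 52 mm diameter, 75 mm tall, standing on the mill's teal deck far left of the gate; the point is at its middle, half-way up. Not part of the job.
- dish_mid (a point): small round aluminium weighing dish, 60 mm diameter, 24 mm tall, on the mill's deck near left of the gate; the point is at its middle, half-way up. Not part of the job.
- pan_mid (a point): stainless steel bowl, 190 mm diameter, 50 mm tall, on the bench to the left of the mill; the point is at its middle, half-way up. Not part of the job.
- sample_box_mid (a point): open clear plastic sample box, 75 x 50 x 35 mm, on the bench to the left of the mill; the point is at its middle, half-way up. Not part of the job.
- sieve_mid (a point): round steel test sieve, 120 mm diameter, 40 mm tall, on the bench beyond and left of the mill; the point is at its middle, half-way up. Not part of the job.
- tweezers_mid (a point): dark steel tweezers, 120 mm long, 8 mm thick, lying on the bench near the robot, left of the mill; the point is at its middle, half-way up. Not part of the job.

How it is judged:
On the way:
1. the lever has been brought across, out of gear, to the right-hand leg of the gate (value of joint gear_across above 0.17 rad and value of joint gear_fore between -0.14 and 0.14 rad), for 0.02 s.
At the end, for the whole second after the job is handed in: The lever rests in the third slot, forward right: forward lean over 0.24 rad (the slot ends at about 0.275: within 3 mm of the slot's end at the plate), lean to the right 0.17 to 0.30 rad, fingers off it; every loose thing is within 20 mm of where it stood (value of joint gear_fore between 0.24 and 0.33 rad and value of joint gear_across between 0.17 and 0.3 rad and velocity of joint gear_fore between -0.05 and 0.05 rad/s and contact force between the fingers and gear_fore below 0.5 N and distance of each of jar_mid, dish_mid, pan_mid, sample_box_mid, sieve_mid, tweezers_mid from where it was at the start of the episode below 0.02 m); the robot touches nothing.
It fails at once if the lever was wrenched (over 60 N of finger force) (contact force between the fingers and gear_fore above 60 N).
It fails at once if the knob or shaft was taken between the fingers instead of being pushed (contact force between the fingers and gear_fore above 1 N and x of the grasp point in the frame of knob between -0.012 and 0.012 m and y of the grasp point in the frame of knob between -0.012 and 0.012 m and z of the grasp point in the frame of knob between -0.09 and 0.02 m).
It fails at once if the lever went into the fourth slot (value of joint gear_across above 0.1 rad and value of joint gear_fore below -0.14 rad).
It fails at once if a bystander was shifted, lifted or tipped (distance of any of jar_mid, dish_mid, pan_mid, sample_box_mid, sieve_mid, tweezers_mid from where it was at the start of the episode above 0.03 m or angle between any of jar_mid, dish_mid, pan_mid, sample_box_mid, sieve_mid, tweezers_mid's own z axis and vertical above 0.35 rad).
It also fails if it takes over 58 s, if anything falls off the work surface, if the arm or the gripper's body presses on something with over 40 N, if the wrist force passes 120 N, or if a joint passes its speed limit or range.

## Robot

A 7-joint arm with a two-finger parallel gripper is mounted at the origin on the work surface. World frame = base frame: x ahead of the robot, y to its left, z up, the work surface at z = 0. Lengths are in m, angles in rad, forces in N, time in s.
With the tool pointing down it reaches from about 0.425 to 0.925 m from the base axis. Payload 6.8 kg.
Tool frame: the origin (TCP) lies midway between the tips of the shut fingers; the grasp point (between the pads) lies 19 mm behind it; y points along the fingers, z is the direction in which the jaws open and shut, and the axes are right-handed (so a half turn about y gives the same grasp; the last joint's range is limited). The gripper opens to 85 mm and grips with 20 to 120 N. Pads are 22 mm wide; open, the fingers measure 114 mm over their backs; the gripper's body (76 mm by 85 mm) begins 54 mm behind the grasp point. The pads swing forward as they close: fully open they stand 13 mm farther back than shut.
Start: joints at [-1.25, 0.477, 0.022, 1.555, -0.011, 1.109, -0.083], TCP at [0.281, 0.614, 0.231] pointing down, gripper open.
Joint ranges: [-2.96, 2.96], [-0.34, 2.1], [-1.41, 1.46], [0.24, 2.44], [-1.37, 4.51], [0.17, 1.92], [-2.96, 2.96]. Speed limits (rad/s): [2.39, 2.39, 3.14, 3.14, 3.14, 3.14, 3.14].

## Interface

Orientations are given as a unit quaternion [w, x, y, z].
In Python, from station import bot gives the robot as it stands. The module is installed in compiled form; this text tells all that it offers.
- The arm moves only by the shell command python3 -m crank 'ROWS' [FORCE]. ROWS is JSON, a list of rows, each an object with "linear": the shift along the tool's x, y, z in m, a list of three; "dr": the turn, a rotation vector about the tool's x, y, z in degrees, a list of three; "hand": the gripper command: -1 is shut, 1 is fully open, values between are in proportion. A call has 1 to 10 rows; each row is the pose to reach, as a shift and turn from the pose commanded when the call began, along the tool's axes at that moment; what a row does not reach only later rows make up. A row lasts 1/12 s, in which the tool goes at most 41.7 mm and 7.16 degrees, less where a joint would pass 70% of its speed; a pose out of reach is approached as far as the arm can. A call with a gripper value outside its range is refused whole. The fingers move at their own pace and stop on an object; FORCE is the grip in N (left out, the last holds). Time passes only in rows, so rows that repeat a pose let the fingers close. It gives the time, the measured TCP pose, the force and the opening at its end, in the units of the state.
- bot.get_obs(): the state, without advancing time (a new reading comes with each control period).
- bot.read_camera(name): name is "side" or "top"; returns the picture (420x560x3 uint8, blue, green, red); there is no depth.
- bot.camera_params(name): a dict with "K" (3x3 intrinsics, pixels), "k1" (the pictures are not rectified: a ray, as slopes to the right and down, at radius r is drawn at 1 + k1 r^2 times it, then the intrinsics apply), "R" (3x3) and "t" (3): a world point X has camera coordinates R X + t. Camera axes: x right, y down, z forward; pixel columns grow to the right and rows downward; lengths in m; the calibration is good to about 2 mm. A picture is of the moment at which its call begins. camera_params takes no time and is no camera call.
- bot.hand_in(): hands the job in, once; it reports no verdict.
Trained networks look in the newest picture that a camera, given by its name, has taken for a name from the list of things; names that differ only in an ending like _2 or _b are one class to them, and where a whole thing is asked for, a point or a joint stands for the part that bears it (a point fixed in the world has none). Each returns a list of dicts, best first, with "score" (0 to 1); they miss things now and then, are a little off and sometimes report something else, mostly with a low value. They report only what shows in the picture. A call takes as long as a camera call.
- bot.search_frame(camera, target): "extent" ([left, top, right, bottom] in pixels, round what is visible of it).
- bot.cut_out(camera, target): "pixels" (420x560 bool, what is visible of it) and "extent" ([left, top, right, bottom] in pixels, round what is visible of it).
- bot.place_of(camera, target): "xy" ([column, row] in pixels: a listed point, or the origin of a listed thing).
The state is a dict: "t": time; "q": joint angles; "joint_vel": joint speeds; "joint_torque": joint torques, N m; "eef_pos": TCP position; "tool_rot": TCP orientation; "contact_force": force on the tool from outside, world axes, zero at the start; "torque": the same for the moment, N m; "gripper_width": opening from 0.0 (shut) to 1.0 (fully open).
Only numpy, scipy, OpenCV 4.12 (cv2) and the standard library are available. Lean on these libraries where they do the work, as an engineer would, in place of code of your own. Each camera call takes 0.05 s, during which the arm holds its last target. There are 200 camera calls.

## Working session

There is one attempt and no reset: what is moved stays moved. The work goes in short steps, Python scripts to look and compute and a shell command to move; the robot and the scene stay as the last step left them, time stands still between calls to the robot, and variables do not carry over. Pictures are saved under pics/ and viewed, about 8 in all and at most 12, crops included, and the job is handed in when it is done.

```bash
mkdir -p pics; cat > h.py <<'E'
import numpy as np, cv2
from station import bot
from scipy.optimize import least_squares
def proj(c,X):
    p=bot.camera_params(c);x=np.array(p['R'])@np.array(X)+np.array(p['t']);s=x[:2]/x[2];s=s*(1+p['k1']*(s@s))
    K=np.array(p['K']);return (K@[s[0],s[1],1])[:2]
def tri(obs):
    return least_squares(lambda X:np.concatenate([proj(c,X)-uv for c,uv in obs]),[0.6,0,0.2])
E
python3 - <<'E'
from h import *
o=bot.get_obs();print({k:np.round(v,3) for k,v in o.items()})
ims=[]
for c in("side","top"):
    im=bot.read_camera(c);cv2.imwrite(f"pics/{c}0.png",im)
    p=bot.camera_params(c);print(c,np.round(-np.array(p['R']).T@np.array(p['t']),3),np.round(p['R'],2).tolist())
pts={}
for n in["mill","gate_centre","third_end","lever_pivot","knob","jar_mid","dish_mid"]:
    ob=[]
    for c in("side","top"):
        r=bot.place_of(c,n)
        if r: print(n,c,[(np.round(a['xy'],1).tolist(),round(a['score'],2)) for a in r[:2]]);ob.append((c,np.array(r[0]['xy'])))
    if len(ob)==2:
        s=tri(ob);print('  ->',np.round(s.x,4),'res',np.round(s.fun,1))
E
```

```text
{'t': np.float64(0.0), 'q': array([-1.25 ,  0.478,  0.022,  1.556, -0.012,  1.109, -0.083]), 'joint_vel': array([-0.001,  0.001,  0.002, -0.001,  0.   , -0.001, -0.001]), 'joint_torque': array([-0.0000e+00, -5.9645e+01,  1.6080e+00, -2.8120e+01,  1.3000e-02,
        9.0000e-03,  0.0000e+00]), 'eef_pos': array([0.28 , 0.613, 0.23 ]), 'tool_rot': array([-0.69 ,  0.692, -0.151,  0.15 ]), 'contact_force': array([ 0.274, -1.332,  0.175]), 'torque': array([-0.026, -0.022,  0.006]), 'gripper_width': np.float64(1.005)}
side [0.388 1.176 0.688] [[-0.99, -0.11, 0.01], [-0.07, 0.51, -0.86], [0.09, -0.85, -0.52]]
top [0.328 0.275 0.99 ] [[-0.0, -1.0, -0.03], [-0.98, 0.01, -0.18], [0.18, 0.03, -0.98]]
mill top [([435.6, 203.7], 0.92)]
gate_centre side [([283.0, 147.1], 0.6), ([257.9, 284.8], 0.16)]
gate_centre top [([460.0, 192.7], 0.91)]
  -> [ 0.513  -0.0751  0.1377] res [ 2.3  0.6 -0.  -1.6]
third_end side [([299.2, 352.6], 0.74), ([275.8, 146.4], 0.59)]
third_end top [([463.8, 177.7], 0.91)]
  -> [ 0.7199 -0.7358 -1.4453] res [-40.5  -8.8  -0.1  37.8]
lever_pivot side [([299.0, 349.9], 0.7)]
knob side [([290.8, 126.3], 0.53)]
knob top [([460.1, 195.0], 0.85)]
  -> [ 0.4905 -0.0421  0.2177] res [ 1.6  0.4 -0.  -1. ]
jar_mid side [([256.8, 155.5], 0.57)]
jar_mid top [([383.2, 152.6], 0.83)]
  -> [0.5766 0.0817 0.1805] res [-1.3 -0.4  0.   1. ]
dish_mid side [([325.8, 159.7], 0.46)]
dish_mid top [([416.3, 256.2], 0.72)]
  -> [0.3878 0.0226 0.1515] res [ 0.9  0.1  0.  -0.6]
```

```bash
python3 - <<'E'
from h import *
a=cv2.imread("pics/side0.png");b=cv2.imread("pics/top0.png")
a=cv2.resize(a[60:240,170:410],(800,600),interpolation=3);b=cv2.resize(b[100:280,340:560],(733,600),interpolation=3)
cv2.imwrite("pics/a.png",a);cv2.imwrite("pics/b.png",b)
E
```

```text
(no output)
```

View pics/a.png

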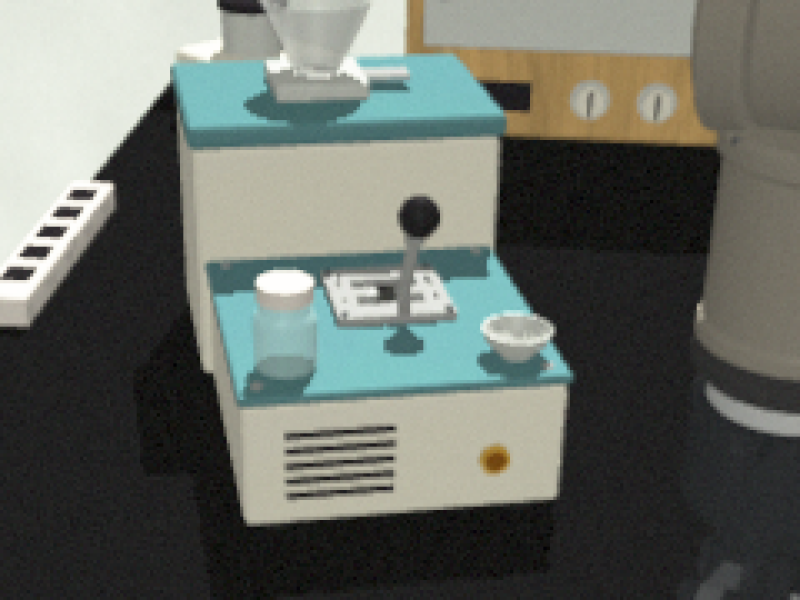

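View pics/b.png

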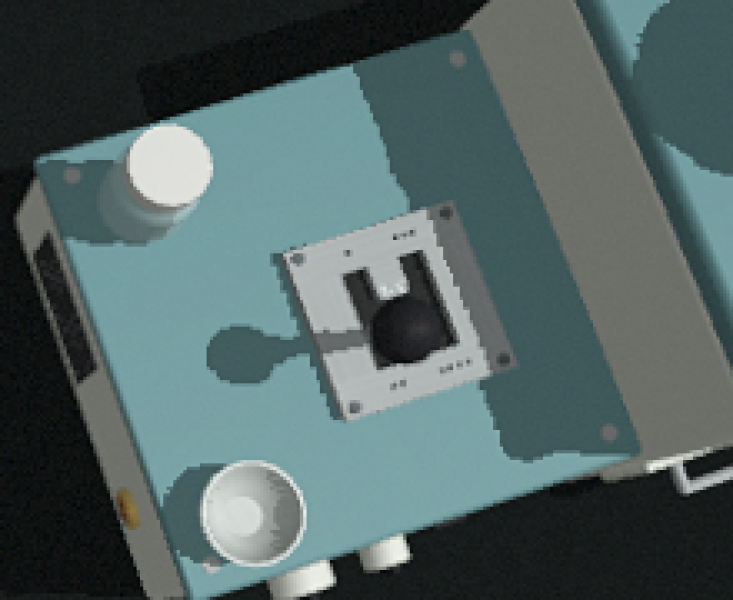

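View pics/top0.png

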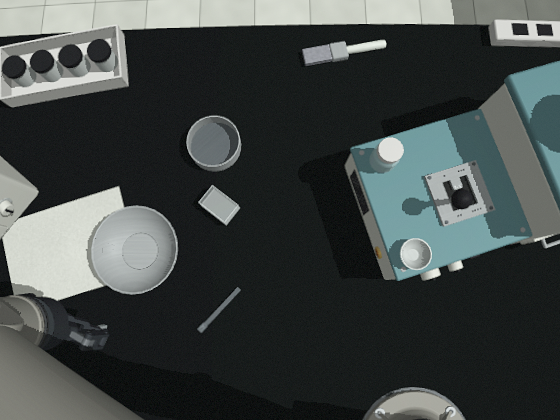

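```bash
cat >> h.py <<'E'
def W(g,p):  # mill-frame point (z above bench) -> world ; g=x,y,yaw
    c,s=np.cos(g[2]),np.sin(g[2]);return np.array([g[0]+c*p[0]-s*p[1],g[1]+s*p[0]+c*p[1],p[2]])
def knobm(f,a): return np.array([.17*np.sin(f),-.17*np.sin(a)*np.cos(f),.06+.17*np.cos(a)*np.cos(f)])
E
python3 - <<'E'
from h import *
C=[((.052,.054),(278,254)),((.052,-.054),(452,203)),((-.052,-.054),(517,367)),((-.052,.054),(342,421))]
obs=[('top',(*m,.142),np.array(u)/3.332+[340,100]) for m,u in C]
obs+=[('top',(.052,.054,.142),)][:0]
sc=[((.052,-.054),(320,268)),((.052,.054),(338,325)),((-.052,.054),(458,318)),((-.052,-.054),(432,268))]
so=[('side',(*m,.142),np.array(u)/3.333+[170,60]) for m,u in sc]
kt=np.array([407,328])/3.332+[340,100]; ks=np.array([419,216])/3.333+[170,60]
def f(v,full=True):
    r=[proj(c,W(v,m))-u for c,m,u in obs+so]
    for a,(c,u) in ((0,('top',kt)),(0,('side',ks))): r.append(proj(c,W(v,knobm(v[3],v[4])))-u)
    return np.concatenate(r)
s=least_squares(f,[.51,-.075,.3,0,-.23],loss='soft_l1')
print(np.round(s.x,4),np.degrees(s.x[2]));print(np.round(f(s.x).reshape(-1,2),1).tolist())
g=s.x
print('knob',W(g,knobm(g[3],g[4])))
for n,p in dict(k_neutL=knobm(0,-.23),k_neutR=knobm(0,.23),k_3=knobm(.275,.23)).items(): print(n,np.round(W(g,p),3))
from scipy.spatial.transform import Rotation as R
q=bot.get_obs()['tool_rot'];print(np.round(R.from_quat([*q[1:],q[0]]).as_matrix(),3).tolist())
E
```

```text
[ 0.5087 -0.0715  0.2848 -0.1079 -0.2162] 16.320131748550736
[[0.7, -0.7], [-0.7, -0.6], [-1.0, 0.0], [0.0, -0.0], [0.7, 0.4], [0.7, -2.0], [0.3, -2.1], [0.4, -1.4], [-0.1, -0.0], [0.1, -0.4]]
knob [ 0.4809744  -0.0418104   0.22507588]
k_neutL [ 0.498 -0.034  0.226]
k_neutR [ 0.52  -0.109  0.226]
k_3 [ 0.564 -0.094  0.219]
[[0.909, -0.0, 0.416], [-0.416, 0.0, 0.909], [-0.0, -1.0, -0.0]]
```

The pictures show the mill turned about 16°, with the knob at (462,198) in top and (296,125) in side. The lever is a little to the near side of neutral in the left leg. Next I lift, shut the fingers, turn to the mill's axes and travel above the near side of the knob.

```bash
python3 -m crank '[{"linear":[0,-0.04,0],"dr":[0,0,0],"hand":-1},{"linear":[0,-0.08,0],"dr":[0,0,0],"hand":-1},{"linear":[0.02,-0.11,-0.025],"dr":[0,-6,0],"hand":-1},{"linear":[0.044,-0.11,-0.057],"dr":[0,-12,0],"hand":-1},{"linear":[0.068,-0.11,-0.088],"dr":[0,-18,0],"hand":-1},{"linear":[0.092,-0.11,-0.119],"dr":[0,-24,0],"hand":-1},{"linear":[0.116,-0.11,-0.15],"dr":[0,-30,0],"hand":-1},{"linear":[0.14,-0.11,-0.182],"dr":[0,-36,0],"hand":-1},{"linear":[0.164,-0.11,-0.213],"dr":[0,-40.9,0],"hand":-1},{"linear":[0.188,-0.11,-0.244],"dr":[0,-40.9,0],"hand":-1}]' 20
cat >> h.py <<'E'
from scipy.spatial.transform import Rotation as R
G=[.5087,-.0715,.2848]
def st():
    o=bot.get_obs();q=o['tool_rot'];M=R.from_quat([*q[1:],q[0]]).as_matrix();d=o['eef_pos']-[G[0],G[1],0]
    c,s=np.cos(G[2]),np.sin(G[2]);m=np.array([c*d[0]+s*d[1],-s*d[0]+c*d[1],d[2]])
    F=o['contact_force'];f=[c*F[0]+s*F[1],-s*F[0]+c*F[1],F[2]]
    print('t',round(float(o['t']),2),'mill TCP',np.round(m*1e3,1),'F mill',np.round(f,1),'grip',round(float(o['gripper_width']),2),'toolx yaw',np.round(np.degrees(np.arctan2(M[1,0],M[0,0])-G[2]),1))
    return m,M
def go(x,y,z):
    m,M=st();c,s=np.cos(G[2]),np.sin(G[2]);t=W(G,(x,y,z));print('tool delta',np.round(M.T@(t-bot.get_obs()['eef_pos']),3))
E
python3 -c "
from h import *
go(-.065,.037,.33)"
```

```text
t: 1.63
eef_pos: [0.3503, 0.3118, 0.3415]
tool_rot: [0.7, -0.7, -0.102, 0.102]
contact_force: [0.7, 0.2, 0.6]
gripper_width: 0.001
t 1.63 mill TCP [-44.3 412.4 341.5] F mill [ 0.7 -0.1  0.6] grip 0.0 toolx yaw 0.3
tool delta [-0.022  0.011 -0.375]
```

```bash
python3 -m crank '[{"linear":[0,0,-0.04],"dr":[0,0,0],"hand":-1},{"linear":[-0.005,0,-0.08],"dr":[0,0,0],"hand":-1},{"linear":[-0.01,0,-0.12],"dr":[0,0,0],"hand":-1},{"linear":[-0.012,0,-0.16],"dr":[0,0,0],"hand":-1},{"linear":[-0.014,0,-0.2],"dr":[0,0,0],"hand":-1},{"linear":[-0.018,0,-0.24],"dr":[0,0,0],"hand":-1},{"linear":[-0.022,0,-0.28],"dr":[0,0,0],"hand":-1},{"linear":[-0.022,0,-0.32],"dr":[0,0,0],"hand":-1},{"linear":[-0.022,0.005,-0.355],"dr":[0,0,0],"hand":-1},{"linear":[-0.022,0.01,-0.375],"dr":[0,0,0],"hand":-1}]'
python3 -m crank '[{"linear":[0,0,0],"dr":[0,0,0],"hand":-1},{"linear":[0,0.035,0],"dr":[0,0,0],"hand":-1},{"linear":[0,0.07,0],"dr":[0,0,0],"hand":-1},{"linear":[0,0.1,0],"dr":[0,0,0],"hand":-1},{"linear":[0,0.125,0],"dr":[0,0,0],"hand":-1},{"linear":[0,0.125,0],"dr":[0,0,0],"hand":-1},{"linear":[0,0.125,0],"dr":[0,0,0],"hand":-1}]'
python3 - <<'E'
from h import *
go(-.025,.037,.205)
a=bot.read_camera("side");b=bot.read_camera("top")
a=cv2.resize(a[80:200,220:380],(533,400),interpolation=3);b=cv2.resize(b[140:260,400:480],(267,400),interpolation=3)
cv2.imwrite("pics/c.png",np.hstack([a,b]))
E
```

```text
t: 2.47
eef_pos: [0.435, -0.0565, 0.3319]
tool_rot: [-0.7, 0.7, 0.1, -0.098]
contact_force: [0.2, -1.1, -0.6]
gripper_width: 0.002
t: 3.05
eef_pos: [0.4338, -0.0518, 0.2061]
tool_rot: [-0.7, 0.7, 0.1, -0.101]
contact_force: [-0.3, -0.1, 0.6]
gripper_width: -0.002
t 3.05 mill TCP [-66.3  40.  206.1] F mill [-0.3  0.   0.6] grip -0.0 toolx yaw 0.0
tool delta [ 0.041  0.001 -0.003]
```

View pics/c.png

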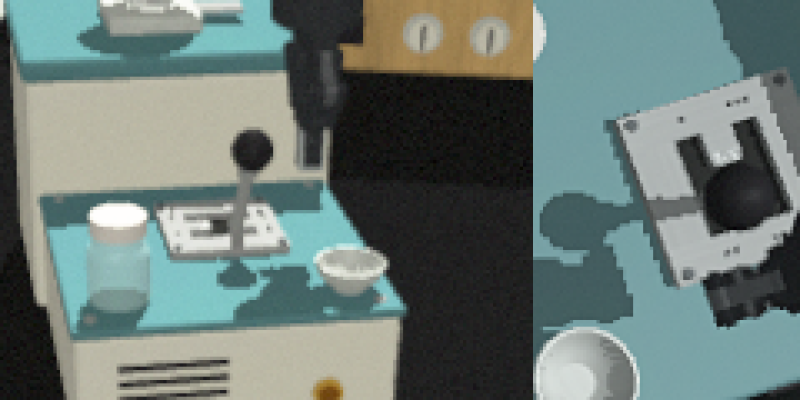

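The fingers stand about 19 mm behind the knob, just above its lower half and clear of the dish. Next I push forward to neutral.

```bash
python3 -m crank '[{"linear":[0.01,0,-0.003],"dr":[0,0,0],"hand":-1},{"linear":[0.016,0,-0.003],"dr":[0,0,0],"hand":-1},{"linear":[0.021,0,-0.003],"dr":[0,0,0],"hand":-1},{"linear":[0.025,0,-0.003],"dr":[0,0,0],"hand":-1},{"linear":[0.029,0,-0.003],"dr":[0,0,0],"hand":-1},{"linear":[0.032,0,-0.003],"dr":[0,0,0],"hand":-1},{"linear":[0.034,0,-0.003],"dr":[0,0,0],"hand":-1},{"linear":[0.036,0,-0.003],"dr":[0,0,0],"hand":-1},{"linear":[0.037,0,-0.003],"dr":[0,0,0],"hand":-1},{"linear":[0.037,0,-0.003],"dr":[0,0,0],"hand":-1}]'
cat >> h.py <<'E'
def knob():
    """ball seen as dark blob near the prediction -> lever angles, by place_of in both views"""
    ob=[]
    for c in("side","top"):
        bot.read_camera(c);r=bot.place_of(c,"knob")
        if r: ob.append((c,np.array(r[0]['xy'])));print(c,np.round(r[0]['xy'],1),round(r[0]['score'],2))
    s=least_squares(lambda v:np.concatenate([proj(c,W(G,knobm(*v)))-u for c,u in ob]),[0,0])
    print('fore,across',np.round(s.x,3),'knob mill mm',np.round(knobm(*s.x)*1e3,1),'res',np.round(s.fun,1))
E
python3 -c "
from h import *
st();knob()"
```

```text
t: 3.98
eef_pos: [0.4709, -0.0446, 0.2062]
tool_rot: [0.7, -0.7, -0.1, 0.101]
contact_force: [-3.1, -0.7, 1.6]
gripper_width: 0.003
t 3.98 mill TCP [-28.7  36.5 206.2] F mill [-3.2  0.2  1.6] grip 0.0 toolx yaw 0.0
top [456.8 187.5] 0.79
fore,across [ 0.015 -0.228] knob mill mm [  2.6  38.4 225.6] res [-0.  0.]
```

```bash
python3 -m crank '[{"linear":[-0.018,0,0],"dr":[0,0,0],"hand":-1},{"linear":[-0.018,0,0.025],"dr":[0,0,0],"hand":-1},{"linear":[-0.018,0,0.053],"dr":[0,0,0],"hand":-1},{"linear":[0.005,0,0.053],"dr":[0,0,0],"hand":-1},{"linear":[0.029,0,0.053],"dr":[0,0,0],"hand":-1},{"linear":[0.029,0,0.053],"dr":[0,0,0],"hand":-1},{"linear":[0.029,0,0.04],"dr":[0,0,0],"hand":-1},{"linear":[0.029,0,0.034],"dr":[0,0,0],"hand":-1},{"linear":[0.029,0,0.030],"dr":[0,0,0],"hand":-1},{"linear":[0.029,0,0.026],"dr":[0,0,0],"hand":-1}]'
python3 -c "
from h import *
st();knob()"
```

```text
t: 5.02
eef_pos: [0.4917, -0.011, 0.2067]
tool_rot: [0.7, -0.699, -0.101, 0.1]
contact_force: [-0.3, 4.9, 4.3]
gripper_width: 0.003
t 5.02 mill TCP [  0.6  62.8 206.7] F mill [1.1 4.8 4.3] grip 0.0 toolx yaw 0.0
side [290.9 124.3] 0.68
fore,across [-0.024 -0.214] knob mill mm [ -4.1  36.1 226.1] res [-0.  0.]
```

```bash
python3 -m crank '[{"linear":[0,0,-0.004],"dr":[0,0,0],"hand":-1},{"linear":[0,0,-0.008],"dr":[0,0,0],"hand":-1},{"linear":[0,0,-0.012],"dr":[0,0,0],"hand":-1},{"linear":[0,0,-0.016],"dr":[0,0,0],"hand":-1},{"linear":[0,0,-0.016],"dr":[0,0,0],"hand":-1}]'
python3 -c "
from h import *
st();knob()"
```

```text
t: 5.63
eef_pos: [0.4962, -0.0281, 0.2064]
tool_rot: [-0.7, 0.7, 0.1, -0.1]
contact_force: [0.0, 2.8, 0.3]
gripper_width: 0.0
t 5.63 mill TCP [2.000e-01 4.520e+01 2.064e+02] F mill [0.8 2.7 0.3] grip 0.0 toolx yaw -0.1
side [288.8 121.5] 0.46
top [216.1 141.5] 0.63
fore,across [ 0.513 -1.369] knob mill mm [ 83.5 145.1  89.7] res [-23.   66.  153.5  38.6]
```

The force is about 3 N, so the lever is following freely across. (The top detection was a stray far from the mill.) I continue to the right end.

```bash
python3 -m crank '[{"linear":[0,0,-0.006],"dr":[0,0,0],"hand":-1},{"linear":[0,0,-0.012],"dr":[0,0,0],"hand":-1},{"linear":[0,0,-0.018],"dr":[0,0,0],"hand":-1},{"linear":[0,0,-0.024],"dr":[0,0,0],"hand":-1},{"linear":[0,0,-0.030],"dr":[0,0,0],"hand":-1},{"linear":[0,0,-0.036],"dr":[0,0,0],"hand":-1},{"linear":[0,0,-0.042],"dr":[0,0,0],"hand":-1},{"linear":[0,0,-0.046],"dr":[0,0,0],"hand":-1},{"linear":[0,0,-0.049],"dr":[0,0,0],"hand":-1},{"linear":[0,0,-0.049],"dr":[0,0,0],"hand":-1}]'
python3 -c "
from h import *
st();knob()
a=bot.read_camera('side');b=bot.read_camera('top')
cv2.imwrite('pics/d.png',np.hstack([cv2.resize(a[80:200,220:340],(400,400),interpolation=3),cv2.resize(b[140:260,400:520],(400,400),interpolation=3)]))"
```

```text
t: 6.67
eef_pos: [0.5096, -0.0749, 0.206]
tool_rot: [-0.7, 0.7, 0.1, -0.1]
contact_force: [1.1, 0.1, 0.0]
gripper_width: -0.001
t 6.67 mill TCP [-1.00e-01 -3.50e+00  2.06e+02] F mill [ 1.1 -0.2  0. ] grip -0.0 toolx yaw -0.0
side [285.7 118.2] 0.39
fore,across [0.021 0.023] knob mill mm [  3.6  -3.9 229.9] res [-0.  0.]
```

View pics/d.png

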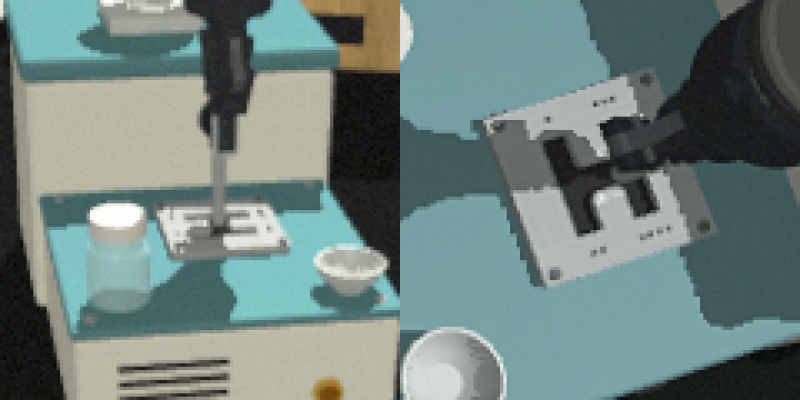

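The side view shows the knob hidden behind the finger, with the shaft standing in the cross slot. Now I push on gently to feel for the end.

```bash
for i in 1 2; do python3 -m crank '[{"linear":[0,0,-0.002],"dr":[0,0,0],"hand":-1},{"linear":[0,0,-0.003],"dr":[0,0,0],"hand":-1},{"linear":[0,0,-0.003],"dr":[0,0,0],"hand":-1}]' >/dev/null
python3 -c "
from h import *
st()"; done
```

```text
t 7.22 mill TCP [ 2.000e-01 -5.300e+00  2.062e+02] F mill [-0.   2.4 -0.3] grip 0.0 toolx yaw 0.0
t 7.47 mill TCP [ -0.   -8.6 206. ] F mill [ 0.2  2.4 -2.3] grip 0.0 toolx yaw 0.0
```

```bash
for i in 1 2 3; do python3 -m crank '[{"linear":[0,0,-0.0015],"dr":[0,0,0],"hand":-1},{"linear":[0,0,-0.003],"dr":[0,0,0],"hand":-1},{"linear":[0,0,-0.003],"dr":[0,0,0],"hand":-1}]' |grep contact
python3 -c "
from h import *
m,M=st()"; done
```

```text
contact_force: [-0.3, 3.1, -2.1]
t 7.72 mill TCP [  0.  -11.7 206.1] F mill [ 0.6  3.1 -2.1] grip -0.0 toolx yaw 0.0
contact_force: [-2.2, 6.7, -1.8]
t 7.97 mill TCP [ 1.00e-01 -1.30e+01  2.06e+02] F mill [-0.2  7.  -1.8] grip -0.0 toolx yaw 0.1
contact_force: [-4.1, 12.4, 0.9]
t 8.22 mill TCP [ 2.000e-01 -1.390e+01  2.058e+02] F mill [-0.5 13.   0.9] grip -0.0 toolx yaw 0.2
```

The end of the cross slot is felt at 13 N. Now I go left, back, and round behind the knob.

```bash
python3 -m crank '[{"linear":[0,0,0.03],"dr":[0,0,0],"hand":-1},{"linear":[0,0,0.03],"dr":[0,0,0],"hand":-1},{"linear":[-0.025,0,0.03],"dr":[0,0,0],"hand":-1},{"linear":[-0.05,0,0.03],"dr":[0,0,0],"hand":-1},{"linear":[-0.05,0,0.03],"dr":[0,0,0],"hand":-1},{"linear":[-0.05,0,0.005],"dr":[0,0,0],"hand":-1},{"linear":[-0.05,0,-0.021],"dr":[0,0,0],"hand":-1},{"linear":[-0.05,0,-0.021],"dr":[0,0,0],"hand":-1}]'
python3 -c "
from h import *
st();knob()
a=bot.read_camera('side');b=bot.read_camera('top')
cv2.imwrite('pics/e.png',np.hstack([cv2.resize(a[80:200,220:340],(400,400),interpolation=3),cv2.resize(b[140:260,400:520],(400,400),interpolation=3)]))"
```

```text
t: 8.88
eef_pos: [0.4734, -0.1281, 0.2075]
tool_rot: [-0.699, 0.702, 0.1, -0.097]
contact_force: [1.4, -0.7, 1.1]
gripper_width: -0.002
t 8.88 mill TCP [-49.8 -44.4 207.5] F mill [ 1.1 -1.   1.1] grip -0.0 toolx yaw -0.3
side [288.2 118. ] 0.76
top [501.6 173.2] 0.7
fore,across [-0.001  0.288] knob mill mm [-2.00e-01 -4.84e+01  2.23e+02] res [-3.9 -2.8 -0.   2.4]
```

View pics/e.png

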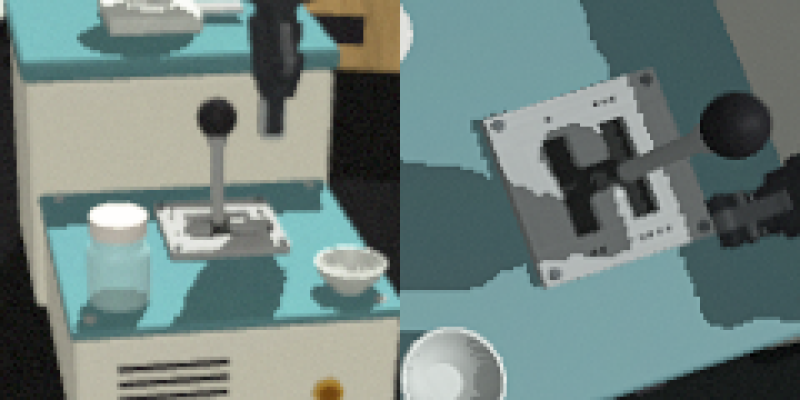

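The lever is across at the right, in neutral: the knob is at (285,115) in side and (501,176) in top, and the fingers are directly behind it. Next I push forward.

```bash
python3 -m crank '[{"linear":[0.012,0,0],"dr":[0,0,0],"hand":-1},{"linear":[0.02,0,0],"dr":[0,0,0],"hand":-1},{"linear":[0.026,0,0],"dr":[0,0,0],"hand":-1},{"linear":[0.032,0,0],"dr":[0,0,0],"hand":-1},{"linear":[0.038,0,0],"dr":[0,0,0],"hand":-1},{"linear":[0.044,0,0],"dr":[0,0,0],"hand":-1},{"linear":[0.05,0,0],"dr":[0,0,0],"hand":-1},{"linear":[0.055,0,0],"dr":[0,0,0],"hand":-1},{"linear":[0.058,0,0],"dr":[0,0,0],"hand":-1},{"linear":[0.058,0,0],"dr":[0,0,0],"hand":-1}]'
for i in 1 2 3; do python3 -c "
from h import *
m,M=st()"; python3 -m crank '[{"linear":[0.0015,0,0],"dr":[0,0,0],"hand":-1},{"linear":[0.003,0,0],"dr":[0,0,0],"hand":-1},{"linear":[0.003,0,0],"dr":[0,0,0],"hand":-1}]' |grep contact; done; python3 -c "
from h import *
m,M=st()"
```

```text
t: 10.02
eef_pos: [0.5277, -0.1058, 0.2057]
tool_rot: [-0.7, 0.7, 0.1, -0.101]
contact_force: [-1.0, -0.6, -1.0]
gripper_width: -0.001
t 10.02 mill TCP [  8.6 -38.2 205.7] F mill [-1.1 -0.3 -1. ] grip -0.0 toolx yaw 0.1
contact_force: [-4.1, -0.6, -3.0]
t 10.27 mill TCP [ 10.8 -38.2 205.8] F mill [-4.1  0.6 -3. ] grip 0.0 toolx yaw 0.0
contact_force: [-4.2, 0.0, -2.2]
t 10.52 mill TCP [ 14.  -38.3 205.9] F mill [-4.   1.2 -2.2] grip 0.0 toolx yaw 0.0
contact_force: [-3.5, -0.3, -1.9]
t 10.77 mill TCP [ 17.2 -38.4 206.1] F mill [-3.4  0.7 -1.9] grip 0.0 toolx yaw 0.0
```

```bash
for i in 1 2 3; do python3 -m crank '[{"linear":[0.0015,0,0],"dr":[0,0,0],"hand":-1},{"linear":[0.003,0,0],"dr":[0,0,0],"hand":-1},{"linear":[0.003,0,0],"dr":[0,0,0],"hand":-1}]' >/dev/null; python3 -c "
from h import *
m,M=st()"; done
```

```text
t 11.02 mill TCP [ 20.3 -38.5 206.2] F mill [-4.2  0.9 -2.4] grip 0.0 toolx yaw 0.0
t 11.27 mill TCP [ 22.  -38.5 205.9] F mill [-7.5  1.4 -0.7] grip -0.0 toolx yaw -0.0
t 11.52 mill TCP [ 22.9 -38.5 205.7] F mill [-12.7   3.    2.3] grip 0.01 toolx yaw -0.1
```

The end stop is reached: the force rises to 13 N while the TCP hardly moves. I'll retreat straight back and check.

```bash
python3 -m crank '[{"linear":[-0.02,0,0],"dr":[0,0,0],"hand":-1},{"linear":[-0.05,0,0],"dr":[0,0,0],"hand":-1},{"linear":[-0.075,-0.02,0],"dr":[0,0,0],"hand":-1},{"linear":[-0.08,-0.06,0],"dr":[0,0,0],"hand":-1},{"linear":[-0.08,-0.1,0],"dr":[0,0,0],"hand":-1},{"linear":[-0.08,-0.12,0],"dr":[0,0,0],"hand":-1},{"linear":[-0.08,-0.12,0],"dr":[0,0,0],"hand":-1},{"linear":[-0.08,-0.12,0],"dr":[0,0,0],"hand":-1}]'
python3 -c "
from h import *
st();knob()
a=bot.read_camera('side');b=bot.read_camera('top')
for n in ['jar_mid','dish_mid']:
    ob=[(c,np.array(r[0]['xy'])) for c in('side','top') if (r:=bot.place_of(c,n))]
    print(n,[np.round(u,1) for _,u in ob], np.round(tri(ob).x,3) if len(ob)==2 else '')
cv2.imwrite('pics/f.png',np.hstack([cv2.resize(a[80:200,220:340],(400,400),interpolation=3),cv2.resize(b[140:260,400:520],(400,400),interpolation=3)]))"
```

```text
t: 12.18
eef_pos: [0.4703, -0.1239, 0.3287]
tool_rot: [-0.7, 0.7, 0.103, -0.098]
contact_force: [1.1, 0.5, -0.2]
gripper_width: 0.002
t 12.18 mill TCP [-51.6 -39.5 328.7] F mill [ 1.2  0.2 -0.2] grip 0.0 toolx yaw 0.0
side [270.  120.4] 0.76
top [488.7 149.4] 0.66
fore,across [0.301 0.295] knob mill mm [ 50.4 -47.2 215.4] res [-2.5 -1.8 -0.   1.4]
jar_mid [array([361.8, 299.6]), array([388.4, 154.6])] [ 0.517 -0.052 -0.368]
dish_mid [array([327. , 158.6]), array([415.7, 254.4])] [0.389 0.025 0.157]
```

View pics/f.png

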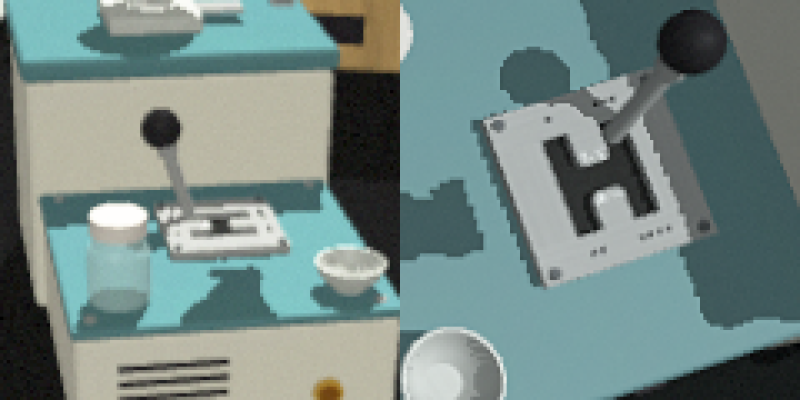

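```bash
python3 -c "
from h import *
print(bot.hand_in())"
```

```text
the job is handed in; nothing more can be done
None
```

The lever is in third gear, the far right slot, and the job is handed in; no verdict was reported. It took about 12 s of robot time. With the fingers shut I pushed the knob forward to neutral, across until the slot's end was felt (13 N), and then forward until the far end was felt (13 N). After that I backed the fingers off and lifted them clear.

**Lever:** the last pictures show the shaft at the far end of the right slot. Measured lean is about 0.30 rad forward and 0.295 rad to the right. The across figure exceeds the 0.255 rad the slot allows and is close to the 0.30 limit. I take that as camera bias, because the same measurement also read high (0.288) in neutral right.

**Forces:** the highest force I read on the lever was about 13 N, against the 60 N limit. With the fingers clear, the reading is about zero.

**Bystanders:** the dish measures within about 6 mm of its starting estimate. The jar looks unmoved in the pictures, but the final side-camera detection of it was a stray, so I have no measured position for it. I did not re-measure the pan, sample box, sieve or tweezers; the arm passed high above the bench on its way to the mill.

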